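Draw the latched tray out from under the riser with a pull hook

ROBOT

A 6-joint arm with a two-finger parallel gripper is mounted at the origin on a cart in front of the work surface, level with it; the furniture and walls round the work are solid. World frame = base frame: x ahead of the robot, y to its left, z up, the work surface at z = 0. Lengths are in m, angles in rad, forces in N, time in s.
With the tool pointing down it reaches from about 0.3 to 0.775 m from the base axis. Payload 14.6 kg.
Tool frame: the origin (TCP) lies midway between the tips of the shut fingers; the grasp point (between the pads) lies 19 mm behind it (robot.pinch_z is the distance from the TCP to the grasp point, in m); z points along the fingers, y is the line along which they close (so a half turn about z gives the same grasp; the last joint's range is limited). The gripper opens to 85 mm and grips with 20 to 120 N. Pads are 22 mm wide; open, the fingers measure 114 mm over their backs; the gripper's body (76 mm by 85 mm) begins 54 mm behind the grasp point. The pads swing forward as they close: fully open they stand 13 mm farther back than shut.
Start: joints at [-1.294, 0.3, 1.521, -0, 1.321, -0.067], TCP at [0.185, -0.518, 0.201] pointing down, gripper open.
Joint ranges: [-3.03, 3.03], [-0.79, 2.21], [0.23, 2.52], [-1.04, 4.18], [0, 3.07], [-2.55, 2.55]. Speed limits (rad/s): [2.22, 2.22, 2.57, 3.14, 3.14, 3.14].

INTERFACE

Orientations are given as a unit quaternion [w, x, y, z].
In Python, from station import status, read_camera, robot gives the robot as it stands. The module is installed in compiled form; this text tells all that it offers.
- The arm moves only by the tool step_arm, never from a script. Its argument "commands" is a list that holds one entry, the list of rows, each a list of 7 numbers: the turn, a rotation vector about the tool's x, y, z in degrees, then the shift along the tool's x, y, z in m, then the finger opening in m, from 0 to 0.0854. In form: [[[ax, ay, az, dx, dy, dz, claw], ...]]. A call has 1 to 12 rows; each row shifts and turns the commanded pose from where the row before left it, along the tool's axes as they then stand; what a row does not reach is not made up. A row lasts 1/8 s, in which the tool goes at most 62.5 mm and 10.7 degrees, less where a joint would pass 70% of its speed; a pose out of reach is approached as far as the arm can. A call with a gripper value outside its range is refused whole. The fingers move at their own pace and stop on an object; the grip force is fixed at half the most. Time passes only in rows, so rows that do not move let the fingers close. It gives the time, the measured TCP pose, the force, the opening and the grip force at its end, in the units of the state.
- status.sense(): the state, without advancing time (a new reading comes with each control period).
- read_camera(name): name is "side" or "top" or "wrist"; returns a dict with "img" (420x560x3 uint8, red, green, blue), "depth" (420x560 float32, m along the optical axis (not along the pixel's ray), 0 where there is no reading), "camera_matrix" (3x3 intrinsics, pixels), "cam_to_world" (4x4, takes a point from camera to world coordinates); the wrist camera has in their place "mount" (4x4, takes a point from camera to tool coordinates, whose origin is the TCP and whose axes are the flange's). Camera axes: x right, y down, z forward; pixel columns grow to the right and rows downward; lengths in m; the calibration is good to about 2 mm. A picture is of the moment at which its call begins: read the wrist's pose just before it.
- robot.hand_in(): hands the job in; it is judged then, once.
The state is a dict: "clock": time; "joint_pos": joint angles; "dq": joint speeds; "tau": joint torques, N m; "tool_pos": TCP position; "tcp_rot": TCP orientation; "wrist_force": force on the tool from outside, world axes, zero at the start; "moment": the same for the moment, N m; "grip_width": opening from 0.0 (shut) to 1.0 (fully open); "grip_force": force on a finger pad.
Only numpy, scipy, OpenCV 4.12 (cv2) and the standard library are available. Lean on these libraries where they do the work, as an engineer would, in place of code of your own. Each camera call takes 0.05 s, during which the arm holds its last target. There are 200 camera calls.

TASK

A tray is stored out of reach under the low wooden riser, kept in by a drop catch: the ears of its swinging pull ring stand up behind the riser's front rail. With the pull hook that lies on the bench, reach in under the rail, feel along the tray's front for the ring, catch it from behind, swing it well up so that the ears drop clear (do not force the catch), and draw the tray straight out until about 10 cm of it stands in front of the riser, its rear still in the bay. Then unhook and lay the hook back on the bench well clear of the tray; do not touch the tray with the gripper, and leave the tape measure, the oak offcut and the block plane where they are.

Things in the scene. Friction and masses are not known exactly. Their poses are not given: they have to be found in the camera images.
- riser: fixed plywood bench-top riser, 252 x 346 x 106 mm (x, y, z), a tin, a tape roll and a brush on top towards the back. Origin: centre of its underside; -x is its open front, the front face at x = -126. Bay: 310 mm wide, 88 mm high, closed behind by a low rail 2 to 5 mm behind the tray
- tray: loose wooden tray, 191 x 300 x 70 mm, holding a screwdriver and other things, 0.7 to 1 kg in all; slides on the bench between the riser's cheeks, 5 mm play each side. Origin: centre of its underside; -x is its front, the front face at x = -95, with an aluminium track along it. A steel pull ring swings on a bracket clamped to the track (see tray_track, tray_front)
- tray_front (a point): lower edge of the front face, middle (tray x = -95, z = 0). Ring swung out by angle a (0 hanging, stop at 1.32): bar's centre 40 sin a before and 40 cos a below the hinge. Its legs stick up 21 mm past the hinge as 9 mm wide ears: below a = 1.2 they catch behind the front rail, above they pass under it. Stiff hinge (0.05 N m); a starts anywhere from 0.2 to 0.8 and is not reported
- tray_track (a point): middle of the track's front (tray x = -100, y = 0, z = 58; 12 mm high). The ring is a U of 7 mm round bar, legs 48 mm apart (centres), hinged about tray y, 17 mm before the track and 64 mm up; cross bar 40 mm from the hinge. The bracket is clamped (30 N) anywhere from y = -75 to 75 along the track: its place is not reported, feel for a leg or look. 34 mm free between its cheeks
- hook: shop-made pull hook, 0.22 kg, lying on the flat underside of its dark wooden grip. Origin on that underside; the grip spans x -65 to 35, y +-14, z 0 to 44 mm: pinch it across the 28 mm. An 8 mm steel rod leaves it along +x, its centre 34 mm above the underside, and bends straight down at x = 105; the tip ends 16 mm below the rod's lower side
- hook_tip (a point): lowest point of the hook's tip (hook x = 105, y = 0, z = 14); the tip is 8 mm thick
- tape_measure: yellow tape measure, 35 x 85 x 66 mm, bystander; origin: centre of its underside
- oak_offcut: oak offcut, 36 x 85 x 29 mm, bystander; origin: centre of its underside
- block_plane: block plane, 160 x 48 x 54 mm, bystander; origin: centre of its underside
- rail_edge (a point): middle of the lower front edge of the riser's front rail (riser x = -126, z = 75). The rail is 18 mm thick (x = -126 to -108) and hangs down to 75 mm above the bench; hook and tray pass below it
Not all that is in view belongs to the job. What is meant by the hook is not green, and is the larger of those in its own colour.

How it is judged:
On the way:
1. the hook, and not the hand, is drawing the tray out past the front of the riser (contact force between hook and tray above 1 N and x of tray_front in the frame of riser below -0.131 m), for 0.1 s.
At the end, for the whole second after the job is handed in: The tray's front face stands 75 to 130 mm in front of the riser's front, the tray flat on the bench and in line with its bay (within 7 degrees), and the hook lies released and still on the bench, its tip more than 100 mm from the middle of the tray's track and not touching the tray (x of tray_front in the frame of riser between -0.256 and -0.201 m and angle between the x axis of tray and the x axis of riser, either way round below 0.12 rad and angle between tray's own z axis and vertical below 0.05 rad and height (world z) of tray below 0.006 m and height (world z) of hook between -0.02 and 0.03 m and horizontal distance between hook_tip and tray_track above 0.1 m and contact force between hook and tray below 0.2 N and linear speed of each of hook, tray below 0.02 m/s).
It fails at once if the gripper or arm touches the tray or its ring (contact force between any of the fingers, the arm and tray above 1 N).
It fails at once if the catch is forced: tray or ring pressed against the riser with more than 20 N (contact force between tray and riser above 20 N).
It fails at once if the tape measure, offcut or block plane is moved more than 25 mm (distance of any of tape_measure, oak_offcut, block_plane from where it was at the start of the episode above 0.025 m).
It also fails if it takes over 61 s, if anything falls off the work surface, if the arm or the gripper's body presses on something with over 40 N, if the wrist force passes 120 N, or if a joint passes its speed limit or range.

## Working session

There is one attempt and no reset: what is moved stays moved. The work goes in short steps, Python scripts to look and compute and a tool call to move; the robot and the scene stay as the last step left them, time stands still between calls to the robot, and variables do not carry over. Pictures are saved under pics/ and viewed, at most 10 in all, crops included, and the job is handed in when it is done.

Besides the shell and the picture viewer there is one more tool, called as name(argument=value, ...), one argument or row to a line, values as JSON. step_arm: Moves the arm, as the interface text tells. Its arguments: {"type":"object","properties":{"commands":{"type":"array","items":{"type":"array","items":{"type":"array","items":{"type":"number"}}}}},"required":["commands"]}

```bash
mkdir -p pics
cat > h.py <<'E'
import numpy as np, cv2
from station import status, read_camera, robot
from scipy.spatial.transform import Rotation as R
def cam(n):
    s=status.sense(); c=read_camera(n)
    if n=="wrist":
        T=np.eye(4); q=s["tcp_rot"]; T[:3,:3]=R.from_quat([q[1],q[2],q[3],q[0]]).as_matrix(); T[:3,3]=s["tool_pos"]
        c["cam_to_world"]=T@c["mount"]
    np.savez("%s.npz"%n,**c); return c
def load(n): return dict(np.load("%s.npz"%n))
def pts(c):
    K=c["camera_matrix"]; d=c["depth"]; v,u=np.mgrid[:d.shape[0],:d.shape[1]]
    P=np.stack([(u-K[0,2])/K[0,0]*d,(v-K[1,2])/K[1,1]*d,d],-1)
    return P@c["cam_to_world"][:3,:3].T+c["cam_to_world"][:3,3]
def ray(c,u,v,z):
    K=c["camera_matrix"]; r=c["cam_to_world"][:3,:3]@np.array([(u-K[0,2])/K[0,0],(v-K[1,2])/K[1,1],1]); o=c["cam_to_world"][:3,3]
    return o+r*(z-o[2])/r[2]
def proj(c,p):
    T=np.linalg.inv(c["cam_to_world"]); q=c["camera_matrix"]@(T[:3,:3]@np.array(p)+T[:3,3]); return q[:2]/q[2]
def save(n,im): cv2.imwrite("pics/"+n+".png",cv2.cvtColor(im,cv2.COLOR_RGB2BGR))
E
python3 - <<'E'
from h import *
for n in("top","side"):
    c=cam(n); save(n,c["img"]); print(n,c["cam_to_world"].round(3).tolist(),c["camera_matrix"][0,0],(c["depth"]>0).mean())
s=status.sense(); print({k:np.round(v,3) for k,v in s.items()},robot.pinch_z)
E
```

```text
top [[-0.003, -0.991, 0.137, 0.412], [-1.0, 0.004, 0.005, 0.043], [-0.005, -0.137, -0.991, 1.272], [0.0, 0.0, 0.0, 1.0]] 435.3509628170763 0.9959608843537415
side [[-0.956, -0.195, 0.217, 0.21], [-0.292, 0.62, -0.729, 1.215], [0.008, -0.76, -0.65, 1.148], [0.0, 0.0, 0.0, 1.0]] 504.5416069678266 0.9404549319727891
{'clock': np.float64(0.1), 'joint_pos': array([-1.294,  0.3  ,  1.522,  0.   ,  1.321, -0.067]), 'dq': array([ 0.001, -0.001, -0.   ,  0.   ,  0.001, -0.002]), 'tau': array([-1.0000e-03, -5.4438e+01, -3.6237e+01, -0.0000e+00,  3.0000e-03,
        0.0000e+00]), 'tool_pos': array([ 0.185, -0.518,  0.2  ]), 'tcp_rot': array([-0.001,  0.985,  0.171, -0.   ]), 'wrist_force': array([ 0.063,  0.126, -0.478]), 'moment': array([ 0.029, -0.022, -0.02 ]), 'grip_force': np.float64(0.0), 'grip_width': np.float64(1.002)} 0.0187
```

View pics/top.png

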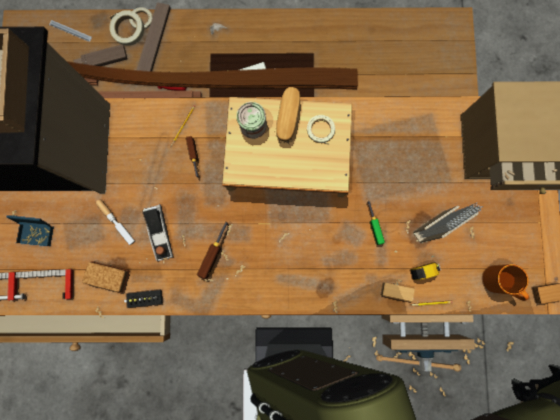

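View pics/side.png

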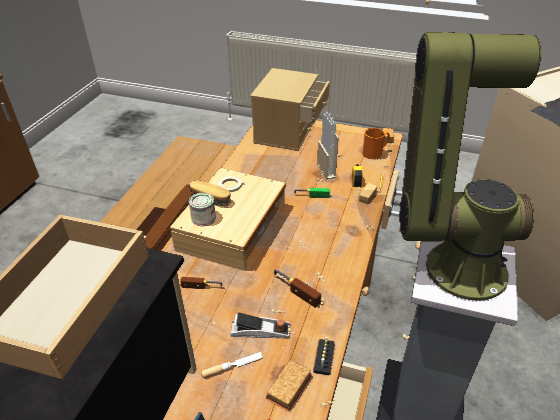

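Top view: the hook candidates are the brown-gripped one at (212,252), a smaller brown one at (193,155), and a green one at (376,225). The chisel at (115,222) has a pale grip. I choose the larger brown one at (212,252). The riser is at (288,145) with its front edge at row ~190, the plane at (157,233), the tape measure at (425,271) and the offcut at (398,292).

Run:
```python
from h import *
c=load("top"); im=c["img"]; P=pts(c)
cr=im[130:290,140:300]; save("crop1",cv2.resize(cr,(640,640),interpolation=cv2.INTER_CUBIC)[:600])
# hook by height
m=(P[...,2]>0.008)&(P[...,2]<0.07)
w=np.zeros(m.shape,bool); w[215:285,190:240]=1
Q=P[m&w]; print("hook pts",len(Q),Q.min(0).round(3),Q.max(0).round(3))
g=Q[Q[:,2]>0.037]; 
r=cv2.minAreaRect((g[:,:2]*1000).astype(np.float32)); print("grip",r, len(g))
x=Q[:,:2]-Q[:,:2].mean(0); print("pca",np.linalg.svd(x,full_matrices=False)[2][0])
n,l,st,ce=cv2.connectedComponentsWithStats((m&w).astype(np.uint8)); print(st)
# riser top
w=np.zeros(m.shape,bool); w[85:200,215:360]=1
mm=(P[...,2]>0.09)&(P[...,2]<0.125)&w
r=cv2.minAreaRect((P[mm][:,:2]*1000).astype(np.float32)); print("riser",r,cv2.boxPoints(r).round(0).tolist(),np.median(P[mm][:,2]))
for n,(u0,u1,v0,v1) in dict(tape=(408,445,258,285),oak=(380,416,280,303),plane=(140,180,203,265),small=(183,205,133,182),green=(365,390,200,250)).items():
    w=np.zeros(m.shape,bool); w[v0:v1,u0:u1]=1; q=P[w&(P[...,2]>0.012)]; print(n,q.min(0).round(3),q.max(0).round(3))
```

```text
hook pts 520 [0.398 0.173 0.008] [0.564 0.302 0.05 ]
grip ((483.9776611328125, 245.4458465576172), (28.25092887878418, 168.03684997558594), 66.39002990722656) 372
pca [-0.91637039  0.4003315 ]
[[     0      0    560    420 234680]
 [   197    222     31     57    487]
 [   228    224      4      3      6]
 [   229    228      1      1      1]
 [   227    230      2      3      4]
 [   195    238      1      1      1]
 [   221    250      3      4      7]
 [   225    256      2      4      6]
 [   236    270      4      2      7]
 [   212    280      1      1      1]]
riser ((774.07373046875, 33.32048034667969), (346.0361022949219, 257.1471862792969), 86.3416748046875) [[635.0, -131.0], [891.0, -148.0], [913.0, 198.0], [657.0, 214.0]] 0.10530327403899675
tape [ 0.399 -0.401  0.012] [0.448 0.043 1.272]
oak [ 0.341 -0.32   0.013] [0.412 0.043 1.272]
plane [0.412 0.043 0.012] [0.618 0.451 1.272]
small [0.412 0.043 0.012] [0.82  0.333 1.272]
green [ 0.412 -0.239  0.013] [0.623 0.043 1.272]
```

View pics/crop1.png

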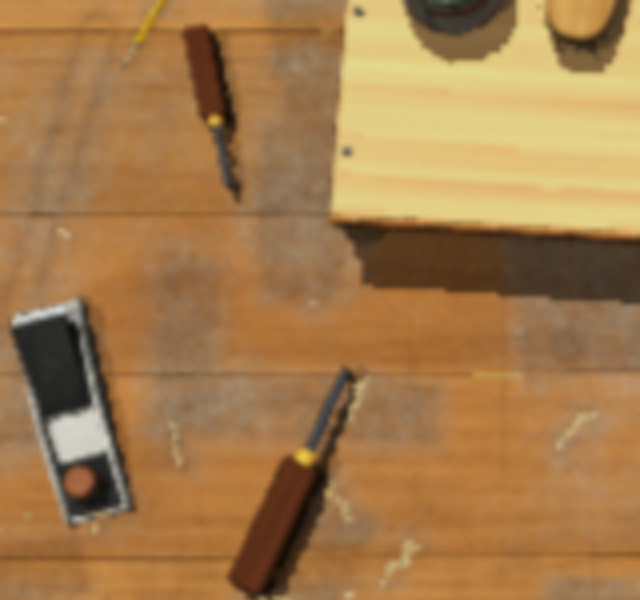

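The close crop confirms it: dark brown grip from (245,585) to (300,460), yellow ferrule, steel rod to its tip at (347,372), clearly larger than the other brown tool at (210,100). Next I use the wrist camera to look under the rail for the ring.

```bash
cat >> h.py <<'E'
def goal(p,yaw,pitch=0,n=None):
    "rows data: tool-frame shift/turn from present pose to TCP p, tool x heading yaw(deg), pitch(deg): tool z tilted forward"
    s=status.sense(); q=s["tcp_rot"]; A=R.from_quat([q[1],q[2],q[3],q[0]])
    B=R.from_euler("z",yaw,degrees=True)*R.from_euler("x",180,degrees=True)*R.from_euler("y",pitch,degrees=True)
    print("now",np.round(s["tool_pos"],4),"yaw",np.degrees(np.arctan2(*A.as_matrix()[1::-1,0])).round(2))
    print("turn(tool,deg)",np.degrees((A.inv()*B).as_rotvec()).round(2),"shift(tool now)",A.inv().apply(np.array(p)-s["tool_pos"]).round(4),"shift in goal axes",B.inv().apply(np.array(p)-s["tool_pos"]).round(4), "z axis",B.as_matrix()[:,2].round(2))
E
python3 - <<'E'
from h import *
c=cam("wrist"); print(c["mount"].round(3).tolist(),c["camera_matrix"][0,0])
goal([.36,.06,.13],-3.65,45)
goal([.40,.06,.13],-3.65,0)
E
```

```text
[[-0.001, -0.953, -0.301, 0.078], [1.0, -0.001, 0.0, 0.0], [-0.001, -0.301, 0.953, -0.173], [0.0, 0.0, 0.0, 1.0]] 306.6982509489226
now [ 0.1853 -0.5176  0.2005] yaw 19.7
turn(tool,deg) [-9.21 44.37 22.11] shift(tool now) [ 0.3592 -0.4849  0.0709] shift in goal axes [ 0.0474 -0.5876  0.1471] z axis [ 0.71 -0.05 -0.71]
now [ 0.1853 -0.5176  0.2005] yaw 19.7
turn(tool,deg) [-5.000e-02  1.000e-02  2.335e+01] shift(tool now) [ 0.3968 -0.4714  0.0709] shift in goal axes [ 0.1775 -0.5901  0.0705] z axis [-0. -0. -1.]
```

step_arm(
  commands=[
    [[0,0,7.8,0,0,0,0.085],[0,0,7.8,0,0,0,0.085],[0,0,7.8,0,0,0,0.085],[0,0,0,0.018,-0.05,0,0.085],[0,0,0,0.018,-0.05,0,0.085],[0,0,0,0.018,-0.05,0,0.085],[0,0,0,0.018,-0.05,0,0.085],[0,0,0,0.018,-0.05,0,0.085],[0,0,0,0.018,-0.05,0,0.085],[0,0,0,0.018,-0.05,0,0.085],[0,0,0,0.018,-0.05,0,0.085],[0,0,0,0.018,-0.05,0,0.085]],
  ],
)

```text
clock: 1.65
tool_pos: [0.3764, -0.0775, 0.201]
tcp_rot: [0.0, 0.999, -0.032, 0.0]
wrist_force: [1.7, -1.5, 0.5]
grip_width: 0.995
grip_force: 0.0
```

Run:
```python
from h import *
goal([.42,.05,.05],-3.65,60)
```

```text
now [ 0.3764 -0.0775  0.201 ] yaw -3.71
turn(tool,deg) [ 3.000e-02  5.998e+01 -5.000e-02] shift(tool now) [ 0.0352 -0.1301  0.151 ] shift in goal axes [-0.1131 -0.13    0.1061] z axis [ 0.86 -0.06 -0.5 ]
```

step_arm(
  commands=[
    [[0,0,0,0.015,-0.045,0,0.085],[0,0,0,0.015,-0.045,0,0.085],[0,0,0,0.005,-0.04,0,0.085],[0,10,0,0,0,0,0.085],[0,10,0,0,0,0,0.085],[0,10,0,0,0,0,0.085],[0,10,0,0,0,0,0.085],[0,10,0,0,0,0,0.085],[0,10,0,0,0,0,0.085],[0,0,0,-0.04,0,0.02,0.085],[0,0,0,-0.04,0,0.02,0.085],[0,0,0,-0.03,0,0.02,0.085]],
  ],
)

```text
clock: 3.15
tool_pos: [0.4253, 0.0172, 0.1459]
tcp_rot: [0.007, 0.901, -0.026, 0.433]
wrist_force: [2.3, 7.5, 2.3]
grip_width: 0.992
grip_force: 0.0
```

Run:
```python
from h import *
goal([.42,.05,.05],-3.65,60)
c=cam("wrist"); save("w1",c["img"]); print(c["cam_to_world"].round(3).tolist())
```

```text
now [0.4253 0.0172 0.1459] yaw -3.69
turn(tool,deg) [-0.8   8.71 -0.09] shift(tool now) [-0.0794 -0.0316  0.0546] shift in goal axes [-0.0867 -0.0324  0.0415] z axis [ 0.86 -0.06 -0.5 ]
[[-0.054, -0.83, 0.555, 0.339], [-0.999, 0.05, -0.022, 0.02], [-0.009, -0.556, -0.831, 0.315], [0.0, 0.0, 0.0, 1.0]]
```

View pics/w1.png

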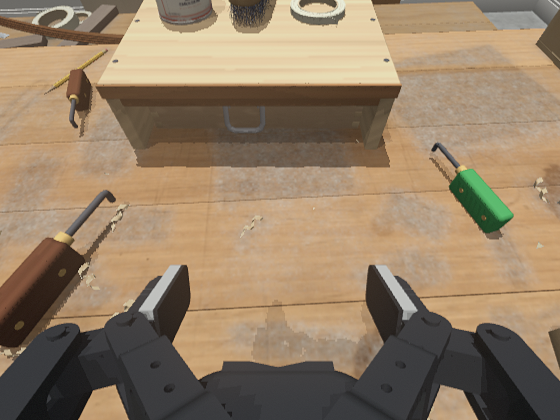

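The wrist view shows the pull ring under the rail: legs at columns ~227 and ~264, cross bar at row ~131. The hook is at lower left, its tip at (110,195). I'll measure the ring from depth and rays.

Run:
```python
from h import *
c=load("wrist"); P=pts(c); im=c["img"]
save("crop2",cv2.resize(im[80:165,90:400],None,fx=2.58,fy=2.58,interpolation=cv2.INTER_CUBIC))
th=np.radians(-3.65); Rz=np.array([[np.cos(th),-np.sin(th)],[np.sin(th),np.cos(th)]])
o=np.array([.7735,.0333])
L=P.copy(); L[...,:2]=(P[...,:2]-o)@Rz   # riser frame
for v in range(100,140,3):
    print(v,[tuple((L[v,u]*1000).round().astype(int).tolist()) for u in (215,226,229,245,262,265,275)])
for v in range(126,136): print(v,im[v,245].tolist(),(L[v,245]*1000).round(0).tolist())
```

```text
100 [(-124, 38, 85), (-123, 25, 84), (-124, 22, 85), (-125, 3, 85), (-123, -17, 84), (-123, -21, 84), (-125, -33, 86)]
103 [(-124, 39, 81), (-124, 26, 80), (-124, 22, 80), (-125, 3, 82), (-123, -17, 80), (-124, -21, 80), (-124, -33, 80)]
106 [(-123, 40, 75), (-123, 27, 76), (-124, 23, 76), (-122, 4, 75), (-104, -16, 61), (-77, -18, 40), (-78, -31, 41)]
109 [(-78, 53, 36), (-103, 32, 56), (-78, 33, 36), (-77, 11, 35), (-105, -15, 57), (-77, -17, 35), (-78, -31, 35)]
112 [(-78, 54, 31), (-106, 32, 53), (-78, 34, 30), (-77, 11, 30), (-106, -15, 53), (-76, -17, 29), (-78, -31, 30)]
115 [(-77, 55, 25), (-108, 32, 50), (-78, 35, 25), (-79, 12, 26), (-107, -15, 49), (-78, -17, 25), (-77, -31, 25)]
118 [(-78, 56, 20), (-108, 33, 45), (-79, 35, 21), (-77, 12, 19), (-108, -15, 45), (-77, -17, 19), (-78, -31, 20)]
121 [(-77, 57, 14), (-110, 33, 42), (-108, 30, 40), (-78, 13, 15), (-110, -15, 41), (-78, -16, 14), (-77, -31, 13)]
124 [(-77, 58, 8), (-111, 34, 38), (-109, 30, 36), (-78, 13, 9), (-110, -14, 37), (-77, -16, 8), (-77, -31, 8)]
127 [(-77, 59, 2), (-109, 35, 31), (-111, 30, 33), (-79, 
[... 168 characters left out ...]
3 [(-87, 58, 0), (-87, 42, 0), (-87, 37, 0), (-112, 10, 23), (-87, -12, 0), (-87, -16, 0), (-88, -31, 1)]
136 [(-94, 57, 0), (-93, 41, 0), (-94, 36, 1), (-93, 13, 0), (-94, -12, 0), (-94, -16, 0), (-93, -31, 0)]
139 [(-99, 57, 0), (-100, 40, 0), (-100, 36, 0), (-99, 13, 0), (-101, -12, 1), (-100, -17, 0), (-100, -31, 0)]
126 [84, 68, 52] [-79.0, 13.0, 6.0]
127 [88, 78, 67] [-79.0, 14.0, 4.0]
128 [98, 94, 91] [-109.0, 9.0, 29.0]
129 [106, 103, 102] [-111.0, 9.0, 29.0]
130 [114, 112, 111] [-112.0, 9.0, 28.0]
131 [108, 106, 105] [-113.0, 9.0, 27.0]
132 [86, 82, 79] [-113.0, 9.0, 26.0]
133 [76, 64, 53] [-112.0, 10.0, 23.0]
134 [83, 69, 56] [-89.0, 13.0, -0.0]
135 [85, 74, 64] [-91.0, 13.0, -0.0]
```

View pics/crop2.png

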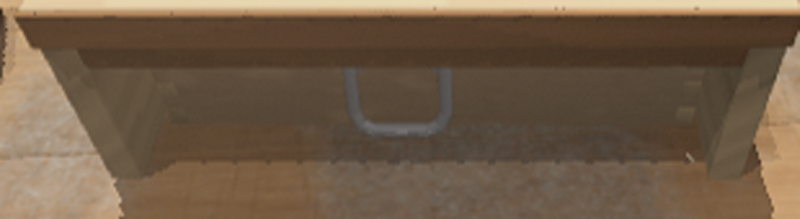

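The crop shows the ring hanging at crop (398,100), legs at (352,95) and (445,95). By depth its centre is at riser y ≈ +9 mm, bar z ≈ 26 mm, a ≈ 0.25, with the tray front 46 mm behind the riser front. Now the hook pose, second view, and the grasp.

Run:
```python
from h import *
c=load("wrist"); P=pts(c)
w=np.zeros(P.shape[:2],bool); w[180:360,0:125]=1
Q=P[w&(P[...,2]>.028)&(P[...,2]<.06)&(P[...,0]>.38)]
rod=Q[(Q[:,2]<.042)&(Q[:,0]>.505)]; grip=Q[(Q[:,2]>.0415)&(Q[:,0]<.495)]
for n,q in(("rod",rod),("grip",grip)):
    m=q.mean(0); d=np.linalg.svd(q[:,:2]-m[:2],full_matrices=False)[2][0]; d*=np.sign(d[0]); t=(q[:,:2]-m[:2])@d; print(n,len(q),m.round(4),"yaw",np.degrees(np.arctan2(d[1],d[0])).round(2),"ends",(m[:2]+d*t.min()).round(4),(m[:2]+d*t.max()).round(4))
r=cv2.minAreaRect((grip[:,:2]*1000).astype(np.float32));print(r)
goal([.453,.259,.12],-23.6,0)
```

```text
rod 491 [0.5334 0.2198 0.0361] yaw -24.41 ends [0.5031 0.2336] [0.5646 0.2057]
grip 1750 [0.4613 0.2511 0.0436] yaw -20.81 ends [0.4218 0.2661] [0.4961 0.2378]
((460.3623962402344, 253.8531036376953), (26.59874725341797, 79.32415771484375), 65.49469757080078)
now [0.4247 0.0163 0.1443] yaw -3.7
turn(tool,deg) [ -9.51 -50.42  18.87] shift(tool now) [-0.011  -0.2437  0.028 ] shift in goal axes [-0.0712 -0.2337  0.0243] z axis [-0. -0. -1.]
```

step_arm(
  commands=[
    [[0,-10,0,0,0,0,0.085],[0,-10,0,0,0,0,0.085],[0,-10,0,0,0,0,0.085],[0,-10,0,0,0,0,0.085],[0,-10,0,0,0,0,0.085],[0,0,10,0,-0.02,0,0.085],[0,0,10,-0.01,-0.04,0,0.085],[0,0,0,-0.014,-0.045,0.005,0.085],[0,0,0,-0.014,-0.045,0.005,0.085],[0,0,0,-0.014,-0.045,0.005,0.085],[0,0,0,-0.014,-0.035,0.005,0.085],[0,0,0,0,0,0,0.085]],
  ],
)

```text
clock: 4.7
tool_pos: [0.4684, 0.2178, 0.1235]
tcp_rot: [0.001, 0.97, -0.209, 0.126]
wrist_force: [-1.1, 0.0, 0.5]
grip_width: 0.996
grip_force: 0.0
```

Run:
```python
from h import *
goal([.4518,.258,.008],-24,0)
```

```text
now [0.4684 0.2178 0.1235] yaw -24.69
turn(tool,deg) [ -2.92 -14.24  -0.31] shift(tool now) [-0.0593 -0.0241  0.1056] shift in goal axes [-0.0315 -0.03    0.1155] z axis [-0. -0. -1.]
```

step_arm(
  commands=[
    [[-1.5,-7.1,0,0,0,0,0.085],[-1.4,-7.1,0,0,0,0,0.085],[0,0,0,-0.016,-0.015,0.025,0.085],[0,0,0,-0.016,-0.015,0.025,0.085],[0,0,0,0,0,0,0.085]],
  ],
)

```text
clock: 5.32
tool_pos: [0.4505, 0.2567, 0.0727]
tcp_rot: [0.001, 0.977, -0.211, -0.001]
wrist_force: [-0.2, 0.0, 0.3]
grip_width: 0.998
grip_force: 0.0
```

Run:
```python
from h import *
goal([.4518,.258,.008],-24,0)
```

```text
now [0.4505 0.2567 0.0727] yaw -24.39
turn(tool,deg) [ 0.07  0.05 -0.39] shift(tool now) [ 0.0007 -0.0018  0.0647] shift in goal axes [ 0.0007 -0.0017  0.0647] z axis [-0. -0. -1.]
```

step_arm(
  commands=[
    [[0,0,-0.4,0.001,-0.002,0.02,0.085],[0,0,0,0,0,0.02,0.085],[0,0,0,0,0,0.015,0.085],[0,0,0,0,0,0.01,0.085],[0,0,0,0,0,0,0.015],[0,0,0,0,0,0,0.015],[0,0,0,0,0,0,0.015],[0,0,0,0,0,0,0.015],[0,0,0,0,0,0,0.015],[0,0,0,0,0,0,0.015]],
  ],
)

```text
clock: 6.58
tool_pos: [0.4539, 0.2585, 0.0096]
tcp_rot: [-0.001, 0.978, -0.208, 0.001]
wrist_force: [-2.7, -1.1, 7.1]
grip_width: 0.299
grip_force: 58.6
```

step_arm(
  commands=[
    [[0,0,0,0,0,-0.02,0.015],[0,0,0,0,0,-0.02,0.015],[0,0,-6.8,0,0,0,0.015],[0,0,-6.8,0,0,0,0.015],[0,0,-6.8,0,0,0,0.015],[0,0,0,0.01,0.035,0,0.015],[0,0,0,0.01,0.04,0,0.015],[0,0,0,0.01,0.04,0,0.015],[0,0,0,0.01,0.04,0,0.015],[0,0,0,0.01,0.04,0,0.015],[0,0,0,0,0,0,0.015],[0,0,0,0,0,0,0.015]],
  ],
)

```text
clock: 8.07
tool_pos: [0.491, 0.0608, 0.0487]
tcp_rot: [-0.0, 0.999, -0.032, 0.001]
wrist_force: [0.0, -0.4, -1.7]
grip_width: 0.298
grip_force: 59.6
```

Run:
```python
from h import *
goal([.4946,.0601,.0496],-3.65,0)
c=cam("wrist"); save("w2",c["img"])
P=pts(c); th=np.radians(-3.65); Rz=np.array([[np.cos(th),-np.sin(th)],[np.sin(th),np.cos(th)]])
L=P.copy(); L[...,:2]=(P[...,:2]-[.7735,.0333])@Rz
K=(L[...,2]>.04)&(L[...,2]<.1)&(L[...,0]<-.135)&(L[...,0]>-.30)&(abs(L[...,1])<.06)
Q=L[K]; print(len(Q))
for x in range(-300,-135,10):
    q=Q[(Q[:,0]*1000>=x)&(Q[:,0]*1000<x+10)]
    if len(q): print(x,len(q),(q.min(0)*1000).round(),(q.max(0)*1000).round(),(np.median(q,0)*1000).round(1))
```

```text
now [0.491  0.0608 0.0487] yaw -3.66
turn(tool,deg) [-0.04 -0.06 -0.01] shift(tool now) [ 0.0037  0.0004 -0.0009] shift in goal axes [ 0.0037  0.0004 -0.0009] z axis [-0. -0. -1.]
11141
-300 875 [-300.   -4.   79.] [-290.   22.  100.] [-294.8    9.    83.2]
-290 1009 [-290.   -4.   79.] [-280.   22.  100.] [-284.9    9.4   83.3]
-280 1845 [-280.  -17.   77.] [-270.   36.  100.] [-274.3    9.4   84.1]
-270 1036 [-270.   -5.   76.] [-260.   23.   85.] [-264.9    8.9   82.9]
-260 1083 [-260.   -5.   77.] [-250.   23.   85.] [-255.     8.9   82.9]
-250 1183 [-250.   -5.   63.] [-240.   23.   85.] [-244.9    8.9   82.8]
-240 1110 [-240.   -5.   45.] [-230.   22.   84.] [-236.     8.9   80.8]
-230 548 [-230.    1.   69.] [-220.   17.   83.] [-226.7    8.9   77.3]
-220 367 [-220.    5.   71.] [-210.   13.   78.] [-214.8    8.9   76.3]
-210 419 [-210.    5.   72.] [-200.   13.   79.] [-205.1    8.9   76.3]
-200 434 [-200.    5.   72.] [-190.   13.   78.] [-195.     9.3   76.3]
-190 456 [-190.    5.   73.] [-180.   13.   79.] [-185.     8.9   76.3]
-180 480 [-180.    5.   73.] [-170.   13.   79.] [-175.     9.1   76.2]
-170 296 [-170.    5.   69.] [-161.   13.   78.] [-166.7    9.3   74.9]
```

View pics/w2.png

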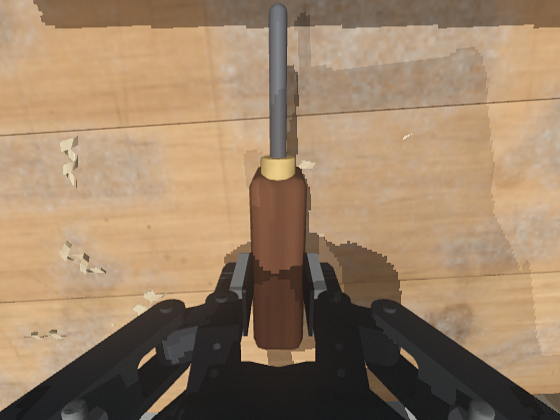

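The hook is level in the pads: rod along column 280, tip at (280,8), on the ring's line (riser y = 9 mm). Lower 20 mm and go in 70 mm, stopping partway to check force.

step_arm(
  commands=[
    [[0,0,0,0,0,0.01,0.015],[0,0,0,0,0,0.01,0.015],[0,0,0,0.015,0,0,0.015],[0,0,0,0.015,0,0,0.015],[0,0,0,0.01,0,0,0.015],[0,0,0,0,0,0,0.015],[0,0,0,0,0,0,0.015]],
  ],
)

```text
clock: 9.0
tool_pos: [0.5305, 0.0581, 0.0285]
tcp_rot: [-0.0, 0.999, -0.032, 0.0]
wrist_force: [-0.9, 0.5, -2.8]
grip_width: 0.3
grip_force: 59.6
```

step_arm(
  commands=[
    [[0,0,0,0.01,0,0,0.015],[0,0,0,0.01,0,0,0.015],[0,0,0,0.005,0,0,0.015],[0,0,0,0.005,0,0,0.015],[0,0,0,0,0,0,0.015]],
  ],
)

```text
clock: 9.62
tool_pos: [0.5612, 0.056, 0.0287]
tcp_rot: [-0.0, 0.999, -0.032, 0.001]
wrist_force: [0.6, 0.6, -1.8]
grip_width: 0.294
grip_force: 59.6
```

step_arm(
  commands=[
    [[0,0,0,0,0,0.008,0.015],[0,0,0,0,0,0.007,0.015],[0,0,0,-0.004,0,0,0.015],[0,0,0,-0.004,0,0,0.015],[0,0,0,-0.004,0,-0.001,0.015],[0,0,0,0,0,0,0.015],[0,0,0,0,0,0,0.015]],
  ],
)

```text
clock: 10.5
tool_pos: [0.5491, 0.0568, 0.0149]
tcp_rot: [-0.0, 0.999, -0.032, 0.001]
wrist_force: [-0.8, 0.2, -1.8]
grip_width: 0.297
grip_force: 59.6
```

step_arm(
  commands=[
    [[0,0,0,-0.004,0,-0.001,0.015],[0,0,0,-0.004,0,-0.002,0.015],[0,0,0,-0.003,0,-0.002,0.015],[0,0,0,-0.003,0,-0.003,0.015],[0,0,0,0,0,0,0.015]],
  ],
)

```text
clock: 11.12
tool_pos: [0.5349, 0.0577, 0.023]
tcp_rot: [-0.0, 0.999, -0.032, 0.001]
wrist_force: [0.8, -0.7, -3.0]
grip_width: 0.296
grip_force: 59.6
```

```bash
cat > ring.py <<'E'
from h import *
import sys
s=status.sense(); print(np.round(s["tool_pos"],4),np.round(s["wrist_force"],2))
c=cam("side"); im=c["img"]; P=pts(c)
p=[.7735-.13,.0333+.01,.04]; u,v=proj(c,p).astype(int); print(u,v)
save(sys.argv[1],cv2.resize(im[v-40:v+40,u-50:u+50],None,fx=7,fy=7,interpolation=cv2.INTER_CUBIC))
E
python3 ring.py s1
```

```text
[0.5349 0.0577 0.023 ] [ 0.82 -0.69 -3.  ]
267 228
```

View pics/s1.png

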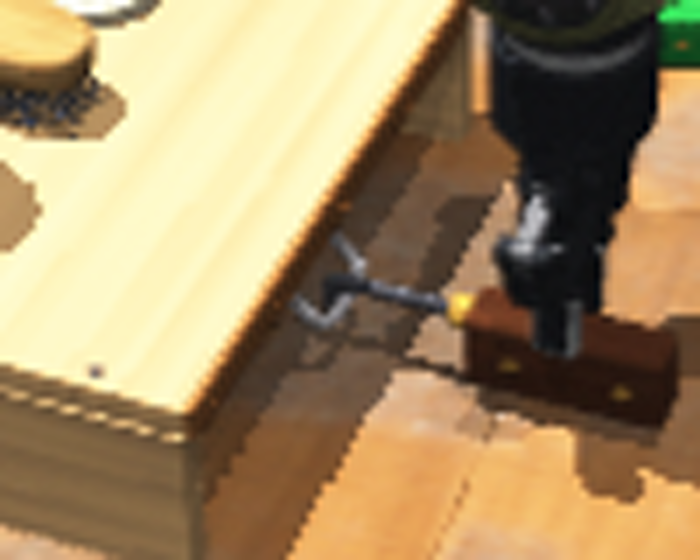

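The side crop shows the ring swung out with the tip behind its bar at (330,295) and the rod over it, gripper well clear. Following the arc upwards.

step_arm(
  commands=[
    [[0,0,0,-0.003,0,-0.003,0.015],[0,0,0,-0.002,0,-0.003,0.015],[0,0,0,-0.002,0,-0.003,0.015],[0,0,0,-0.001,0,-0.003,0.015],[0,0,0,-0.001,0,-0.002,0.015],[0,0,0,0,0,0,0.015]],
  ],
)

```text
clock: 11.92
tool_pos: [0.5259, 0.0583, 0.0369]
tcp_rot: [-0.0, 0.999, -0.032, 0.001]
wrist_force: [0.8, 0.2, -2.2]
grip_width: 0.294
grip_force: 59.6
```

step_arm(
  commands=[
    [[0,0,0,-0.001,0,-0.002,0.015],[0,0,0,-0.001,0,-0.001,0.015],[0,0,0,0,0,0,0.015],[0,0,0,0,0,0,0.015]],
  ],
)

```text
clock: 12.42
tool_pos: [0.5242, 0.0584, 0.0398]
tcp_rot: [-0.0, 0.999, -0.032, 0.001]
wrist_force: [3.7, -0.3, -3.5]
grip_width: 0.293
grip_force: 59.6
```

step_arm(
  commands=[
    [[0,0,0,-0.001,0,0,0.015],[0,0,0,-0.001,0,0,0.015],[0,0,0,0,0,0,0.015]],
  ],
)

```text
clock: 12.8
tool_pos: [0.522, 0.0585, 0.0398]
tcp_rot: [-0.0, 0.999, -0.032, 0.001]
wrist_force: [5.9, -1.0, -2.1]
grip_width: 0.298
grip_force: 59.6
```

step_arm(
  commands=[
    [[0,0,0,-0.001,0,0,0.015],[0,0,0,-0.001,0,0,0.015],[0,0,0,0,0,0,0.015]],
  ],
)

```text
clock: 13.18
tool_pos: [0.5199, 0.0587, 0.0397]
tcp_rot: [-0.0, 0.999, -0.032, 0.001]
wrist_force: [4.5, -0.5, -2.6]
grip_width: 0.299
grip_force: 59.6
```

```bash
python3 ring.py s2
```

```text
[0.5199 0.0587 0.0397] [ 4.47 -0.52 -2.64]
267 228
```

View pics/s2.png

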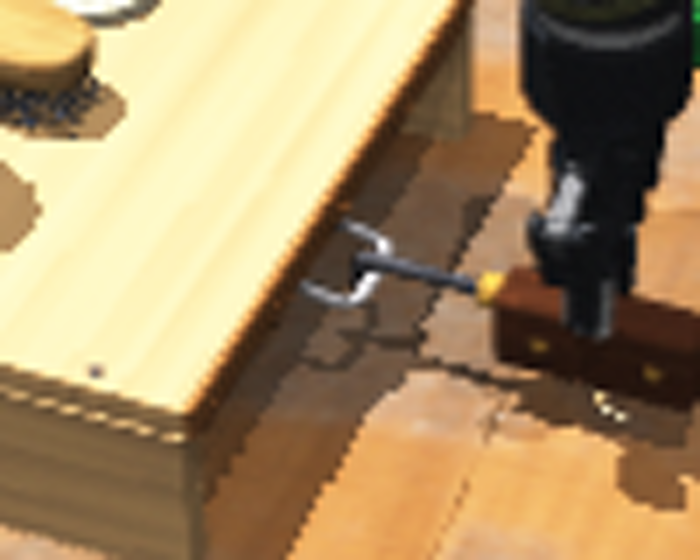

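The ring is now nearly horizontal, bar at (385,245)–(350,300) on the hook. The force is a steady ~5 N, so the tray is sliding. I continue gently.

step_arm(
  commands=[
    [[0,0,0,-0.001,0,0,0.015],[0,0,0,-0.001,0,0,0.015],[0,0,0,-0.001,0,0,0.015],[0,0,0,-0.001,0,0,0.015]],
  ],
)

```text
clock: 13.72
tool_pos: [0.516, 0.0589, 0.0397]
tcp_rot: [-0.0, 0.999, -0.032, 0.001]
wrist_force: [5.7, -0.3, -2.2]
grip_width: 0.3
grip_force: 59.6
```

step_arm(
  commands=[
    [[0,0,0,-0.002,0,0,0.015],[0,0,0,-0.002,0,0,0.015],[0,0,0,-0.002,0,0,0.015],[0,0,0,-0.002,0,0,0.015]],
  ],
)

```text
clock: 14.22
tool_pos: [0.5079, 0.0594, 0.0397]
tcp_rot: [-0.0, 0.999, -0.032, 0.001]
wrist_force: [4.5, -0.8, -2.0]
grip_width: 0.297
grip_force: 59.6
```

step_arm(
  commands=[
    [[0,0,0,-0.003,0,0,0.015],[0,0,0,-0.003,0,0,0.015],[0,0,0,-0.003,0,0,0.015],[0,0,0,-0.003,0,0,0.015],[0,0,0,-0.003,0,0,0.015]],
  ],
)

```text
clock: 14.85
tool_pos: [0.4929, 0.0604, 0.0397]
tcp_rot: [-0.0, 0.999, -0.032, 0.001]
wrist_force: [4.6, -0.9, -1.9]
grip_width: 0.296
grip_force: 59.6
```

step_arm(
  commands=[
    [[0,0,0,-0.005,0,0,0.015],[0,0,0,-0.007,0,0,0.015],[0,0,0,-0.007,0,0,0.015],[0,0,0,-0.007,0,0,0.015],[0,0,0,-0.007,0,0,0.015],[0,0,0,-0.007,0,0,0.015],[0,0,0,-0.007,0,0,0.015],[0,0,0,-0.007,0,0,0.015]],
  ],
)

```text
clock: 15.85
tool_pos: [0.4388, 0.0638, 0.0396]
tcp_rot: [-0.0, 0.999, -0.032, 0.001]
wrist_force: [5.1, 0.1, -2.8]
grip_width: 0.294
grip_force: 59.6
```

```bash
cat > tray.py <<'E'
from h import *
s=status.sense(); print(np.round(s["tool_pos"],4),np.round(s["wrist_force"],2))
c=cam("top"); P=pts(c)
th=np.radians(-3.65); Rz=np.array([[np.cos(th),-np.sin(th)],[np.sin(th),np.cos(th)]])
L=P.copy(); L[...,:2]=(P[...,:2]-[.7755,.0332])@Rz
for y0 in range(-140,141,40):
    K=(L[...,2]>.06)&(L[...,2]<.08)&(abs(L[...,1]-y0/1000)<.012)&(L[...,0]>-.29)&(L[...,0]<-.13)
    q=L[K]; print(y0,len(q),(np.percentile(q[:,0],[0,3,10])*1000).round(1) if len(q) else "")
save("t2",c["img"][150:330,130:330].repeat(3,0).repeat(3,1))
E
python3 tray.py
```

```text
[0.4388 0.0638 0.0396] [ 5.1   0.1  -2.82]
-140 74 [-169.3 -167.  -165.1]
-100 46 [-168.9 -168.6 -168.1]
-60 51 [-169.  -168.9 -167.9]
-20 85 [-219.4 -214.6 -202.2]
20 117 [-285.8 -282.9 -272.6]
60 47 [-171.7 -170.2 -170. ]
100 44 [-172.4 -172.1 -169.4]
140 79 [-171.8 -171.2 -168.6]
```

step_arm(
  commands=[
    [[0,0,0,-0.007,0,0,0.015],[0,0,0,-0.007,0,0,0.015],[0,0,0,-0.007,0,0,0.015],[0,0,0,-0.007,0,0,0.015],[0,0,0,-0.007,0,0,0.015],[0,0,0,-0.007,0,0,0.015],[0,0,0,-0.007,0,0,0.015],[0,0,0,-0.007,0,0,0.015],[0,0,0,-0.004,0,0,0.015],[0,0,0,-0.002,0,0,0.015],[0,0,0,0,0,0,0.015]],
  ],
)

```text
clock: 17.27
tool_pos: [0.3772, 0.0677, 0.0395]
tcp_rot: [-0.0, 0.999, -0.032, 0.0]
wrist_force: [2.5, -0.5, -2.7]
grip_width: 0.298
grip_force: 59.6
```

```bash
python3 tray.py
```

```text
[0.3772 0.0677 0.0395] [ 2.46 -0.51 -2.73]
-140 156 [-229.2 -228.4 -223.6]
-100 45 [-228.9 -228.7 -228. ]
-60 51 [-231.1 -230.3 -229.5]
-20 89 [-286.6 -273.3 -264.1]
20 74 [-288.3 -287.5 -284.4]
60 52 [-232.6 -232.4 -231.8]
100 45 [-234.8 -234.  -232.1]
140 167 [-234.6 -233.7 -228.9]
```

The tray stands ~101 mm out and in line (about 1°). Unhook: ease forward off the bar, then lift clear.

step_arm(
  commands=[
    [[0,0,0,0.003,0,0,0.015],[0,0,0,0.004,0,0,0.015],[0,0,0,0,0,0,0.015],[0,0,0,0,0,-0.005,0.015],[0,0,0,0,0,-0.005,0.015],[0,0,0,0,0,-0.006,0.015],[0,0,0,0,0,-0.006,0.015],[0,0,0,0,0,0,0.015]],
  ],
)

```text
clock: 18.32
tool_pos: [0.3846, 0.0673, 0.0621]
tcp_rot: [-0.0, 0.999, -0.032, 0.001]
wrist_force: [-0.4, 0.2, -2.1]
grip_width: 0.294
grip_force: 59.6
```

step_arm(
  commands=[
    [[0,0,0,0,0,-0.015,0.015],[0,0,0,0,0,-0.02,0.015],[0,0,0,0,-0.02,0,0.015],[0,0,0,0,-0.035,0,0.015],[0,0,0,0,-0.035,0,0.015],[0,0,0,0,-0.035,0,0.015],[0,0,0,0,-0.035,0,0.015],[0,0,0,0,-0.022,0,0.015],[0,0,0,0,0,0,0.015],[0,0,0,0,0,0,0.015]],
  ],
)

```text
clock: 19.58
tool_pos: [0.3956, 0.2484, 0.0964]
tcp_rot: [-0.0, 0.999, -0.032, 0.0]
wrist_force: [0.1, 0.3, -2.5]
grip_width: 0.295
grip_force: 59.7
```

```bash
python3 tray.py
```

```text
[0.3956 0.2484 0.0964] [ 0.09  0.34 -2.51]
-140 159 [-229.2 -228.3 -223.7]
-100 47 [-229.1 -228.8 -228.3]
-60 52 [-231.  -230.8 -229.8]
-20 90 [-283.6 -273.4 -266.7]
20 62 [-285.2 -256.3 -241.9]
60 52 [-233.2 -232.6 -231.7]
100 45 [-234.7 -234.1 -232.5]
140 165 [-234.2 -232.3 -228.8]
```

View pics/t2.png

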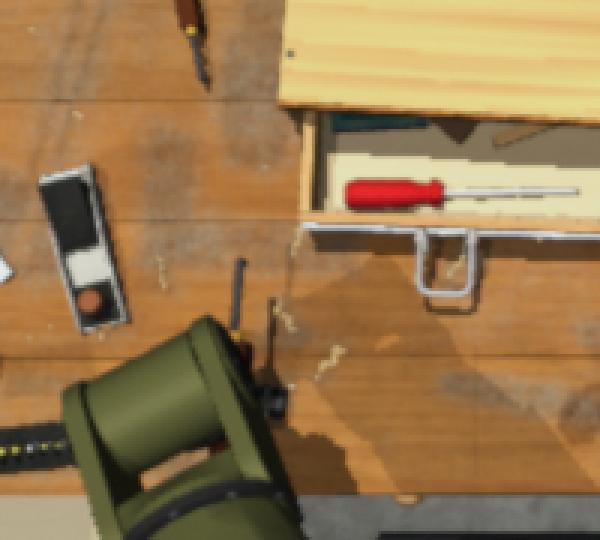

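The top crop shows the tray out with the ring raised at (447,265), and the hook clear to its left with its tip at (240,262). I lay it down here.

step_arm(
  commands=[
    [[0,0,0,0,0,0.025,0.015],[0,0,0,0,0,0.025,0.015],[0,0,0,0,0,0.02,0.015],[0,0,0,0,0,0.01,0.015],[0,0,0,0,0,0.005,0.015],[0,0,0,0,0,0,0.015],[0,0,0,0,0,0,0.015]],
  ],
)

```text
clock: 20.5
tool_pos: [0.3963, 0.2491, 0.0123]
tcp_rot: [-0.0, 0.999, -0.032, 0.001]
wrist_force: [0.6, 0.1, -1.2]
grip_width: 0.295
grip_force: 59.7
```

step_arm(
  commands=[
    [[0,0,0,0,0,0.002,0.015],[0,0,0,0,0,0,0.015],[0,0,0,0,0,0,0.05],[0,0,0,0,0,0,0.085],[0,0,0,0,0,0,0.085],[0,0,0,0,0,0,0.085],[0,0,0,0,0,0,0.085],[0,0,0,0,0,-0.02,0.085],[0,0,0,0,0,-0.03,0.085],[0,0,0,0,0,-0.04,0.085],[0,0,0,0,0,-0.04,0.085],[0,0,0,0,0,0,0.085]],
  ],
)

```text
clock: 22.0
tool_pos: [0.3969, 0.2495, 0.1423]
tcp_rot: [-0.002, 0.999, -0.032, 0.003]
wrist_force: [-0.4, 0.6, -0.8]
grip_width: 0.997
grip_force: 0.0
```

```bash
python3 - <<'E'
from h import *
c=cam("wrist"); P=pts(c); s=status.sense(); print(s["clock"],s["grip_width"])
Q=P[(P[...,2]>.02)&(P[...,2]<.06)&(abs(P[...,1]-.245)<.03)&(P[...,0]>.34)&(P[...,0]<.54)]
for x in range(340,540,20):
    q=Q[(Q[:,0]*1000>=x)&(Q[:,0]*1000<x+20)]
    if len(q): print(x,len(q),(q.min(0)*1000).round(),(q.max(0)*1000).round())
E
python3 tray.py
```

```text
22.05 0.9968561843314316
340 333 [346. 237.  37.] [360. 265.  46.]
360 570 [360. 236.  38.] [380. 264.  46.]
380 602 [380. 234.  38.] [400. 263.  46.]
400 649 [400. 233.  38.] [420. 261.  46.]
420 695 [420. 232.  38.] [440. 261.  46.]
440 432 [440. 233.  20.] [460. 259.  45.]
460 216 [460. 240.  34.] [480. 248.  40.]
480 225 [480. 238.  35.] [500. 246.  40.]
500 194 [500. 237.  30.] [518. 245.  40.]
[0.3961 0.2491 0.1405] [ 0.6  -0.22 -0.58]
-140 155 [-229.2 -227.  -223.3]
-100 47 [-228.8 -228.4 -228.1]
-60 53 [-230.8 -230.6 -230.2]
-20 89 [-275.2 -270.8 -264.1]
20 61 [-288.5 -256.7 -242. ]
60 52 [-232.8 -232.6 -232.1]
100 42 [-234.5 -233.5 -232. ]
140 167 [-234.6 -232.  -228.8]
```

The hook lies flat on the bench and released, its tip about 0.2 m from the middle of the track, and the tray is unmoved.

```bash
python3 -c "
from station import robot
print(robot.hand_in())"
```

```text
the job is handed in; nothing more can be done
None
```

The job is handed in at about 22 s: the tray was drawn about 10 cm out and in line (about 1°) with the pull hook, which now lies released on the bench about 0.2 m from the track; no verdict came back.

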